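Put three swapped bearing units back on their plates

TASK

The three flanged bearing units have been stood on one another's plates. Put each unit upright and centred on the plate with the same outline as its flange (round on round, square on square, oval on oval), with the square and the oval one turned to line up with their plates; park one unit on the empty rubber mat first to make room. Never stand a unit on the bare bench or tip it over, and leave the two loose white bushings where they are.

Things in the scene. Friction and masses are not known exactly. Their poses are not given: they have to be found in the camera images.
- unit_round: Round dark bearing unit, upright. Flange 9 mm thick, a disc of diameter 66 mm; on it a round boss of diameter 40 mm (46 mm at the foot) up to 44 mm above the underside, then a steel ring, diameter 30 mm, up to 48 mm. 0.2-0.42 kg. Grip the boss, any direction, 17 to 43 mm up. Origin: centre of the underside; z up; x, y without meaning. Starts on the oval plate.
- unit_square: Square dark bearing unit, upright. Flange 9 mm thick, 60 x 60 mm; on it a round boss of diameter 40 mm (46 mm at the foot) up to 44 mm above the underside, then a steel ring, diameter 30 mm, up to 48 mm. 0.2-0.42 kg. Grip the boss, any direction, 17 to 43 mm up. Origin: centre of the underside; z up; x, y along its sides. Starts on the round plate.
- unit_oval: Oval two-bolt dark bearing unit, upright. Flange 9 mm thick, rhombic oval 90 x 50 mm, 24 mm wide rounded ends; on it a round boss of diameter 40 mm (46 mm at the foot) up to 44 mm above the underside, then a steel ring, diameter 30 mm, up to 48 mm. 0.2-0.42 kg. Grip the boss, any direction, 17 to 43 mm up. Origin: centre of the underside; z up; x along its length. Starts on the square plate.
- plate_round: Mid-grey painted set-down plate, fixed to the bench, flat on top with no rim, 8 mm thick, a disc 112 mm in diameter. Origin: centre of its underside (its top is 8 mm higher); z up; x and y have no meaning for the job. The round unit belongs here; at the start the square unit stands on it.
- plate_square: Mid-grey painted set-down plate, fixed to the bench, flat on top with no rim, 8 mm thick, 104 x 104 mm. Origin: centre of its underside (its top is 8 mm higher); z up; x and y are parallel to its sides. The square unit belongs here; at the start the oval unit stands on it.
- plate_oval: Mid-grey painted set-down plate, fixed to the bench, flat on top with no rim, 8 mm thick, a rhombic oval 140 mm long and 82 mm wide in the middle, tapering to rounded ends 42 mm wide. Origin: centre of its underside (its top is 8 mm higher); z up; x runs along its long direction. The oval unit belongs here; at the start the round unit stands on it.
- mat: Black ribbed rubber mat, 120 x 120 mm, 6 mm thick, fixed to the bench and empty at the start: the free spot for parking one unit. Origin: centre of its underside (its top is 6 mm higher); z up; x and y parallel to its sides.
- bushing_wide: Bystander: loose white turned bushing, 28 mm in diameter, 22 mm tall, standing among the plates. Origin: centre of its underside, z up. Leave it alone.
- bushing_tall: Bystander: loose white turned bushing, 22 mm in diameter, 30 mm tall, standing among the plates. Origin: centre of its underside, z up. Leave it alone.

How it is judged:
By the outcome, as a careful person would: the job done as asked, in the order asked, and still so for the second after the job is handed in, with the robot touching nothing.
It also fails if it takes over 112 s, if anything falls off the work surface, if the arm or the gripper's body presses on something with over 40 N, if the wrist force passes 120 N, or if a joint passes its speed limit or range.

ROBOT

A 7-joint arm with a two-finger parallel gripper is mounted at the origin on the work surface; the furniture and walls round the work are solid. World frame = base frame: x ahead of the robot, y to its left, z up, the work surface at z = 0. Lengths are in m, angles in degrees, forces in N, time in s.
With the tool pointing down it reaches from about 0.425 to 0.875 m from the base axis. Payload 4.7 kg.
Tool frame: the origin (TCP) lies between the finger pads; the fingertips stand 8 mm ahead of it and the grasp point (between the pads) lies 11 mm behind it; z points along the fingers, y is the line along which they close (so a half turn about z gives the same grasp; the last joint's range is limited). The gripper opens to 87 mm and grips with 3 to 60 N. Pads are 19 mm wide; open, the fingers measure 117 mm over their backs; the gripper's body (75 mm by 190 mm) begins 51 mm behind the grasp point.
Start: joints at [68.188, 18.392, -4.016, 83.108, 1.295, 78.541, -3.26], TCP at [0.25, -0.6, 0.231] pointing down, gripper open.
Joint ranges: [-163.93, 163.93], [-17.29, 119.83], [-79.2, 71.16], [3.27, 140.29], [-89.18, 269.18], [5.43, 117.66], [-154.24, 154.24]. Speed limits (degrees/s): [147.25, 147.25, 180, 180, 180, 180, 180].

INTERFACE

Orientations are given as [roll, pitch, yaw] about the fixed x, y, z axes, in that order (R = Rz(yaw) Ry(pitch) Rx(roll)).
In Python, from cell import env, viewer gives the robot as it stands. The module is installed in compiled form; this text tells all that it offers.
- The arm moves only by the tool arm_command, never from a script. Its argument "series" is a list of rows, each a list of 2 entries, a list of its own where there are three numbers: the shift along the tool's x, y, z in mm, then the turn about the tool's z in rad. A call has exactly 5 rows; each row is the pose to reach, as a shift and turn from the pose commanded when the call began, along the tool's axes at that moment; what a row does not reach only later rows make up. A row lasts 1/10 s, in which the tool goes at most 50 mm and 8.59 degrees, less where a joint would pass 70% of its speed; a pose out of reach is approached as far as the arm can. A call with a gripper value outside its range is refused whole. "grip" is the gripper command: -1 is fully open, 1 is shut, values between are in proportion, set as the call begins (left out, the last holds). The fingers move at their own pace and stop on an object; "grip_force" is the grip in N (left out, the last holds). Time passes only in rows, so rows that repeat a pose let the fingers close, or fill a call up. It gives the time, the measured TCP pose, the force, the opening and the grip force at its end, in the units of the state.
- env.get_obs(): the state, without advancing time (a new reading comes with each control period).
- viewer.read_camera(name): name is "scene" or "top" or "wrist"; returns (picture, depth): 480x640x3 uint8, blue, green, red; 480x640 float32, m along the optical axis (not along the pixel's ray), 0 where there is no reading.
- viewer.calibration(name): a dict with "K" (3x3 intrinsics, pixels), "T" (4x4, takes a point from camera to world coordinates); the wrist camera has in their place "hand_eye" (4x4, takes a point from camera to tool coordinates, whose origin is the TCP and whose axes are the flange's). Camera axes: x right, y up, looking along -z (the intrinsics and any distortion apply to the point x, -y, -z); pixel columns grow to the right and rows downward; lengths in m; the calibration is good to about 2 mm. A picture is of the moment at which its call begins: read the wrist's pose just before it. calibration takes no time and is no camera call.
- env.sign_off(): hands the job in; it is judged then, once.
The state is a dict: "time_s": time; "qpos": joint angles; "joint_velocities": joint speeds; "effort": joint torques, N m; "tool_pos": TCP position; "tool_rot": TCP orientation; "force": force on the tool from outside, world axes, zero at the start; "wrist_torque": the same for the moment, N m; "grip_width": finger opening in m; "grasp_force": force on a finger pad.
Only numpy, scipy, OpenCV 4.12 (cv2) and the standard library are available. Lean on these libraries where they do the work, as an engineer would, in place of code of your own. Each camera call takes 0.05 s, during which the arm holds its last target. There are 200 camera calls.

## Working session

There is one attempt and no reset: what is moved stays moved. The work goes in short steps, Python scripts to look and compute and a tool call to move; the robot and the scene stay as the last step left them, time stands still between calls to the robot, and variables do not carry over. Pictures are saved under pics/ and viewed, at most 14 in all, crops included, and the job is handed in when it is done.

Besides the shell and the picture viewer there is one more tool, called after "Call:" by a JSON object that holds its "name" and its "arguments". arm_command: Moves the arm, as the interface text tells. Its arguments: {"type":"object","properties":{"series":{"type":"array"},"grip":{"type":"number"},"grip_force":{"type":"number"}},"required":["series"]}

```bash
mkdir -p pics; python3 - <<'E'
from cell import env, viewer
import cv2,numpy as np
o=env.get_obs(); print({k:np.round(v,3) for k,v in o.items()})
for n in ["scene","top","wrist"]:
    p,d=viewer.read_camera(n); c=viewer.calibration(n)
    print(n,{k:(np.round(v,4).tolist() if not isinstance(v,str) else v) for k,v in c.items()}, d.min(),d.max())
    cv2.imwrite(f"pics/a_{n}.png",p); np.save(f"pics/a_{n}.npy",d)
E
```

```text
{'time_s': np.float64(0.0), 'qpos': array([68.19 , 18.438, -4.018, 83.175,  1.296, 78.54 , -3.259]), 'joint_velocities': array([0.001, 0.038, 0.071, 0.011, 0.021, 0.025, 0.136]), 'effort': array([-1.0000e-03, -4.9128e+01, -4.0400e-01, -3.1253e+01, -6.4000e-02,
        4.4000e-02,  0.0000e+00]), 'tool_pos': array([ 0.25 , -0.6  ,  0.229]), 'tool_rot': array([-1.79892e+02,  6.00000e-03,  2.26230e+01]), 'force': array([-0.133, -0.301,  1.258]), 'wrist_torque': array([ 0.006, -0.008,  0.052]), 'grasp_force': np.float64(0.0), 'grip_width': np.float64(0.087)}
scene {'K': [[519.9664, 0.0, 321.4664], [0.0, 519.9664, 245.2142], [0.0, 0.0, 1.0]], 'T': [[-0.5953, 0.4452, -0.6689, -0.0208], [-0.8035, -0.3331, 0.4934, 0.446], [-0.0032, 0.8312, 0.556, 0.527], [0.0, 0.0, 0.0, 1.0]]} 0.0 3.8030684
top {'K': [[549.3597, 0.0, 320.3023], [0.0, 549.3597, 244.5129], [0.0, 0.0, 1.0]], 'T': [[0.0236, 0.9981, -0.0566, 0.4869], [-0.9995, 0.0248, 0.0211, 0.0244], [0.0224, 0.056, 0.9982, 1.0942], [0.0, 0.0, 0.0, 1.0]]} 0.0 2.0319777
wrist {'K': [[368.7188, 0.0, 318.8852], [0.0, 368.7188, 240.3928], [0.0, 0.0, 1.0]], 'hand_eye': [[0.0006, 0.9623, 0.272, 0.0734], [1.0, -0.0004, -0.0006, 0.0012], [-0.0005, 0.272, -0.9623, -0.1548], [0.0, 0.0, 0.0, 1.0]]} 0.0 1.3253169
```

View pics/a_top.png

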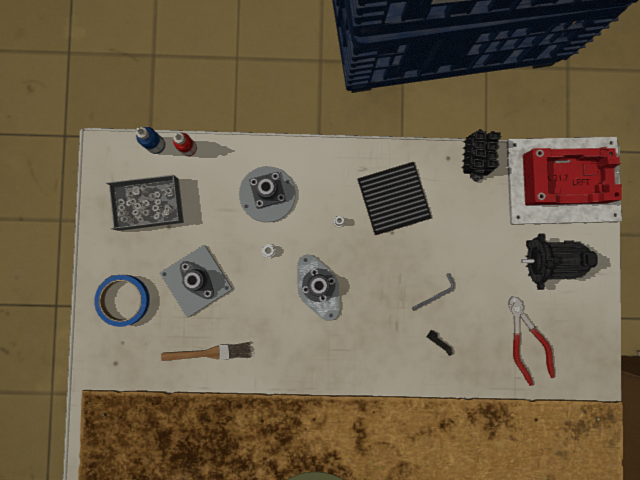

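View pics/a_scene.png

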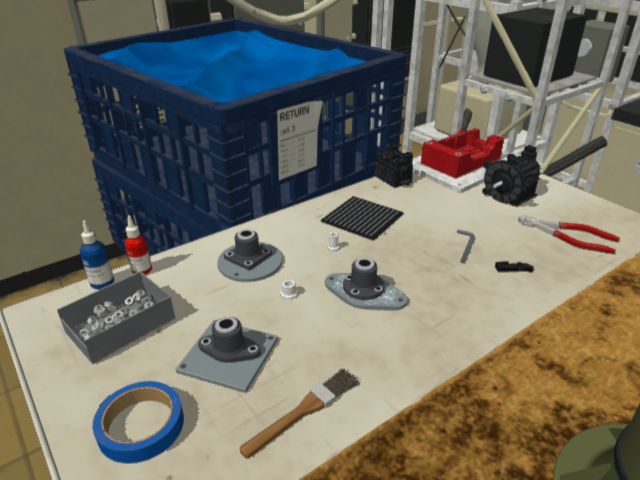

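The top view shows the round plate with the square unit at (268,194) and the square plate with the oval unit at (197,281). The oval plate with the round unit is at (319,287), the mat at (395,198), and the bushings at (268,251) and (340,221). The scene view agrees: rings at (246,235), (229,327) and (366,266).

```bash
cat > h.py <<'E'
import numpy as np,cv2
from scipy.spatial.transform import Rotation as R
from cell import env, viewer
def Ttool(o):
    T=np.eye(4);T[:3,:3]=R.from_euler('xyz',o['tool_rot'],degrees=True).as_matrix();T[:3,3]=o['tool_pos'];return T
def shot(name,fn=None):
    o=env.get_obs();c=viewer.calibration(name)
    p,d=viewer.read_camera(name)
    T=c['T'] if 'T' in c else Ttool(o)@c['hand_eye']
    if fn: cv2.imwrite('pics/'+fn+'.png',p)
    np.savez('pics/'+(fn or name),p=p,d=d,K=c['K'],T=T)
    return p,d,np.array(c['K']),np.array(T),o
def ray(K,T,uv):
    uv=np.atleast_2d(np.float64(uv));n=(uv-K[:2,2])/[K[0,0],K[1,1]]
    v=np.c_[n[:,0],-n[:,1],-np.ones(len(n))]@T[:3,:3].T
    return T[:3,3],v
def onz(K,T,uv,z):
    c,v=ray(K,T,uv);return (c+v*((z-c[2])/v[:,2])[:,None])
def proj(K,T,P):
    q=(np.atleast_2d(P)-T[:3,3])@T[:3,:3];return np.c_[K[0,0]*q[:,0]/-q[:,2]+K[0,2],-K[1,1]*q[:,1]/-q[:,2]+K[1,2]]
def tri(rays):
    A=0;b=0
    for c,v in rays:
        v=v.ravel()/np.linalg.norm(v);M=np.eye(3)-np.outer(v,v);A=A+M;b=b+M@c
    x=np.linalg.solve(A,b);return x,[np.linalg.norm((np.eye(3)-np.outer(v.ravel(),v.ravel())/(v@v.T))@(x-c)) for c,v in rays]
E
python3 - <<'E'
from h import *
c=viewer.calibration
Kt,Tt=np.array(c('top')['K']),np.array(c('top')['T']);Ks,Ts=np.array(c('scene')['K']),np.array(c('scene')['T'])
for n,a,b in [('sq unit',(266.5,186),(246,235)),('oval unit',(191,280),(229,326)),('round unit',(319,286),(366,266)),('bush1',(269,250),(289,284)),('bush2',(340,221),(333,234)),('mat',(395,198),(362,217))]:
    x,e=tri([ray(Kt,Tt,a),ray(Ks,Ts,b)]);print(n,x.round(4),np.round(e,4), 'r',np.hypot(*x[:2]).round(3))
for n,a,z in [('prnd',(268,194),.008),('psq',(197,281),.008),('pov',(319,287),.008),('mat',(395,198),.006)]: print(n,onz(Kt,Tt,a,z).round(3))
p=cv2.imread('pics/a_top.png');h=cv2.cvtColor(p,cv2.COLOR_BGR2HSV)
for u in [(250,205),(285,205),(175,285),(225,278),(325,265),(313,312),(300,170),(395,200),(300,350)]: print(u,h[u[1],u[0]])
E
```

```text
sq unit [0.6552 0.1074 0.0502] [0.0005 0.0005] r 0.664
oval unit [0.4712 0.2414 0.0521] [0.0034 0.0034] r 0.529
round unit [0.4664 0.0021 0.0492] [0.0012 0.0012] r 0.466
bush1 [0.5343 0.1015 0.0177] [0.0005 0.0005] r 0.544
bush2 [ 0.5947 -0.0347  0.0287] [0.0009 0.0009] r 0.596
mat [ 6.465e-01 -1.466e-01 -5.000e-04] [0.0002 0.0002] r 0.663
prnd [[0.646 0.108 0.008]]
psq [[0.471 0.242 0.008]]
pov [[0.464 0.002 0.008]]
mat [[ 0.645 -0.146  0.006]]
(250, 205) [ 68   9 114]
(285, 205) [ 68   9 115]
(175, 285) [ 60   7 116]
(225, 278) [70 12 65]
(325, 265) [21 49 99]
(313, 312) [ 21  43 155]
(300, 170) [ 22  35 162]
(395, 200) [160  48  16]
(300, 350) [ 21  46 149]
```

Call:
{"name": "arm_command", "arguments": {"series": [[[45,-22,0],0],[[90,-44,0],0],[[134,-67,0],0],[[179,-89,0],0],[[220,-110,0],0]], "grip": -1}}

```text
time_s: 0.65
tool_pos: [0.4121, -0.4116, 0.2304]
tool_rot: [-180.0, -0.0, 22.7]
force: [0.7, 0.7, 0.5]
grip_width: 0.0872
grasp_force: 0.0
```

Call:
{"name": "arm_command", "arguments": {"series": [[[45,-22,0],0],[[90,-44,0],0],[[134,-67,0],0],[[179,-89,0],0],[[220,-110,0],0]]}}

```text
time_s: 1.15
tool_pos: [0.5727, -0.2255, 0.2304]
tool_rot: [-180.0, -0.0, 22.7]
force: [1.0, 0.1, 0.2]
grip_width: 0.087
grasp_force: 0.0
```

Call:
{"name": "arm_command", "arguments": {"series": [[[45,-22,0],0],[[90,-44,0],0],[[99,-47,0],0],[[99,-47,0],0],[[99,-47,0],0]]}}

```text
time_s: 1.65
tool_pos: [0.644, -0.1478, 0.23]
tool_rot: [180.0, 0.1, 22.5]
force: [-0.2, 0.3, -0.2]
grip_width: 0.0871
grasp_force: 0.0
```

```bash
python3 - <<'E'
from h import *
p,d,K,T,o=shot('wrist','w1');print(o['tool_pos'].round(4),o['tool_rot'].round(2),o['force'].round(2),o['qpos'].round(1),o['time_s'])
E
```

```text
[ 0.644  -0.1478  0.23  ] [1.7997e+02 1.1000e-01 2.2550e+01] [-0.23  0.35 -0.18] [ 28.2  21.4 -23.3  80.8   8.5  79.7 -62.7] 1.65
```

View pics/w1.png

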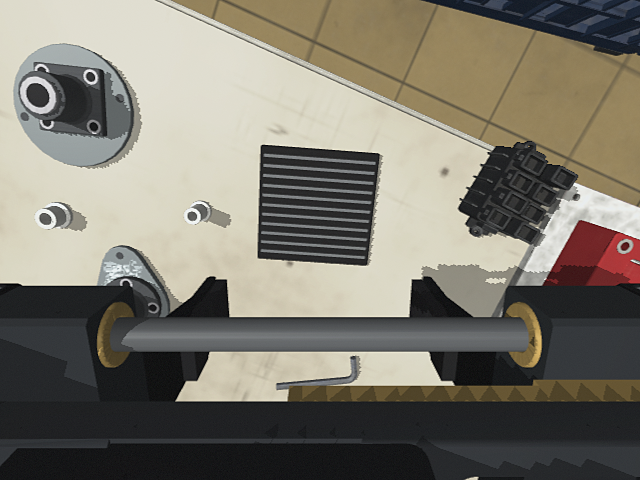

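The wrist view shows the mat centred at about (320,205), and the gripper hides everything below row 280. I'll therefore view objects ahead of the tool (+x). Next I'll turn to yaw 90 beside the oval plate.

Call:
{"name": "arm_command", "arguments": {"series": [[[-35,-35,10],-0.14],[[-70,-70,20],-0.28],[[-105,-105,30],-0.42],[[-136,-136,30],-0.56],[[-136,-136,30],-0.7]]}}

```text
time_s: 2.2
tool_pos: [0.4604, -0.0731, 0.1994]
tool_rot: [-179.8, 0.3, 62.9]
force: [0.9, 1.2, 0.8]
grip_width: 0.0868
grasp_force: 0.0
```

Call:
{"name": "arm_command", "arguments": {"series": [[[0,0,0],-0.14],[[0,0,0],-0.28],[[0,0,0],-0.42],[[0,0,0],-0.478],[[0,0,0],-0.478]]}}

```text
time_s: 2.7
tool_pos: [0.4662, -0.075, 0.2008]
tool_rot: [180.0, 0.1, 89.9]
force: [-0.7, -0.1, -0.3]
grip_width: 0.0871
grasp_force: 0.0
```

```bash
python3 - <<'E'
from h import *
p,d,K,T,o=shot('wrist','w2');print(o['tool_pos'].round(4),o['tool_rot'].round(2),o['force'].round(2),o['qpos'].round(1),o['time_s'])
E
```

```text
[ 0.4662 -0.075   0.2008] [1.7998e+02 7.0000e-02 8.9900e+01] [-0.69 -0.15 -0.3 ] [ 35.1  -1.4 -28.6 108.9  -0.6  72.3   6.6] 2.7
```

View pics/w2.png

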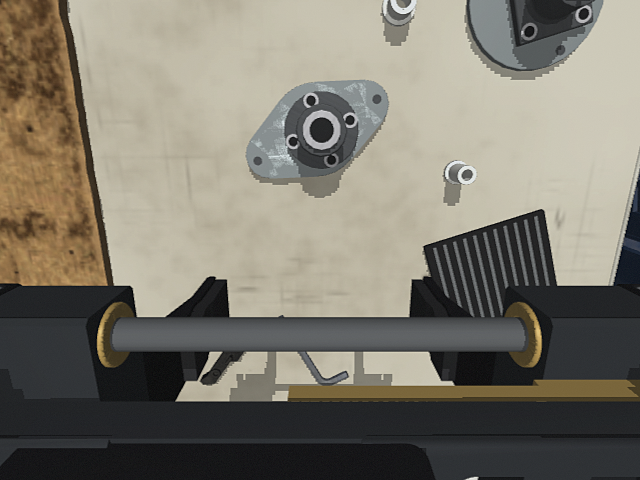

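The wrist view shows the oval plate with its holes at (376,99) and (258,160), and the round unit's ring at (322,130). The bushings are at (399,10) and (461,173), and the view is clear. Next I'll look at the round and square plates the same way.

Call:
{"name": "arm_command", "arguments": {"series": [[[25,42,0],0],[[50,84,0],0],[[75,126,0],0],[[105,180,0],0],[[105,180,0],0]]}}

```text
time_s: 3.25
tool_pos: [0.6494, 0.0352, 0.1989]
tool_rot: [-180.0, -0.2, 90.1]
force: [0.5, 0.1, -0.6]
grip_width: 0.0871
grasp_force: 0.0
```

```bash
python3 - <<'E'
from h import *
p,d,K,T,o=shot('wrist','w3');print(o['tool_pos'].round(4),o['tool_rot'].round(2),o['qpos'].round(1),o['time_s'])
E
```

```text
[0.6494 0.0352 0.1989] [-179.98   -0.21   90.15] [ 20.6  22.7 -33.9  84.6  12.6  76.5 -14. ] 3.25
```

Call:
{"name": "arm_command", "arguments": {"series": [[[27,-35,0],0],[[54,-70,0],0],[[81,-105,0],0],[[108,-140,0],0],[[135,-175,0],0]]}}

```text
time_s: 3.8
tool_pos: [0.4695, 0.1659, 0.2004]
tool_rot: [180.0, 0.1, 89.9]
force: [0.3, 1.3, -0.4]
grip_width: 0.087
grasp_force: 0.0
```

Call:
{"name": "arm_command", "arguments": {"series": [[[0,0,0],0],[[0,0,0],0],[[0,0,0],0],[[0,0,0],0],[[0,0,0],0]]}}

```text
time_s: 4.3
tool_pos: [0.4721, 0.1659, 0.2003]
tool_rot: [-180.0, -0.0, 90.0]
force: [-0.2, -0.7, -0.8]
grip_width: 0.0868
grasp_force: 0.0
```

```bash
python3 - <<'E'
from h import *
p,d,K,T,o=shot('wrist','w4');print(o['tool_pos'].round(4),o['tool_rot'].round(2),o['qpos'].round(1),o['time_s'])
v=[]
for f in ['w2','w3','w4']:
    q=np.load(f'pics/{f}.npz')['p'];h=cv2.cvtColor(q,cv2.COLOR_BGR2HSV);m=((h[...,1]<25)*255).astype('uint8');m[285:]=0
    v.append(np.hstack([q[:285:1],cv2.cvtColor(m[:285],3)]) if 0 else np.hstack([q[:285],cv2.merge([m[:285]]*3)]))
cv2.imwrite('pics/seg1.png',cv2.resize(np.vstack(v),(800,534),interpolation=cv2.INTER_AREA))
E
```

```text
[0.4721 0.1659 0.2003] [-1.7997e+02 -1.0000e-02  8.9980e+01] [ 17.8   3.3 -41.1 105.1   2.3  72.4 -24. ] 4.3
```

View pics/seg1.png

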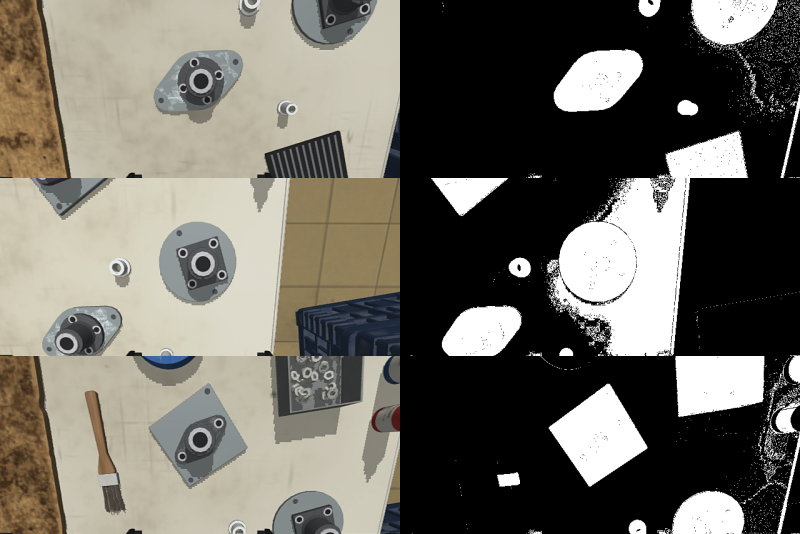

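The pictures with masks show all three plates and units: oval plate at (322,130) in w2, round plate at (317,135) in w3, and square plate at (317,126) in w4. The saturation mask is good except in w3, so I'll switch to B≥R and use bolt heads for unit yaw.

```bash
cat >> h.py <<'E'
def load(f): z=np.load(f'pics/{f}.npz');return z['p'],z['K'],z['T']
def plate(p,seed,kind='plate'):
    i=p.astype(int);m=(i[...,0]>=i[...,2]-3)&(p.max(2)<185) if kind=='plate' else p.max(2)<125
    m=(m*255).astype('uint8');m[284:]=0;m=cv2.morphologyEx(m,cv2.MORPH_CLOSE,np.ones((5,5)));m=cv2.morphologyEx(m,cv2.MORPH_OPEN,np.ones((7,7)))
    cs=[c for c in cv2.findContours(m,cv2.RETR_EXTERNAL,cv2.CHAIN_APPROX_NONE)[0] if cv2.pointPolygonTest(c,tuple(map(float,seed)),False)>=0]
    return max(cs,key=cv2.contourArea)
def outline(K,T,c,z):
    """mm contour on plane z: returns minAreaRect centre/size/angle, circle fit, moments"""
    w=(onz(K,T,c.reshape(-1,2),z)[:,:2]*1e3).astype(np.float32)
    (x,y),(a,b),an=cv2.minAreaRect(w);an=an if a>=b else an+90
    M=cv2.moments(w);e=cv2.fitEllipse(w)
    pa=np.degrees(.5*np.arctan2(2*M['mu11'],M['mu20']-M['mu02']))
    return dict(rect=np.round([x,y,max(a,b),min(a,b),an],1),cen=np.round([M['m10']/M['m00'],M['m01']/M['m00'],pa],1),ell=np.round([*e[0],*e[1]],1))
def bright(p,c,thr=150):
    m=np.zeros(p.shape[:2],'uint8');cv2.drawContours(m,[c],-1,255,-1)
    b=((p.min(2)>thr)*255).astype('uint8')&m
    cs=cv2.findContours(b,cv2.RETR_EXTERNAL,cv2.CHAIN_APPROX_NONE)[0]
    return [(cv2.contourArea(k),)+tuple(np.round(cv2.minAreaRect(k)[0],1))+tuple(np.round(cv2.minAreaRect(k)[1],1)) for k in sorted(cs,key=cv2.contourArea,reverse=True) if cv2.contourArea(k)>15]
E
python3 - <<'E'
from h import *
for f,s in [('w2',(322,130)),('w3',(317,135)),('w4',(317,126))]:
    p,K,T=load(f);c=plate(p,s);print(f,outline(K,T,c,.008));print(bright(p,c)[:8])
p,K,T=load('w1');print('mat',outline(K,T,plate(p,(320,205),'mat'),.006))
E
```

```text
w2 {'rect': array([462.9,   2.7, 128.9,  81.7,   2.6]), 'cen': array([463. ,   2.7,  26.2]), 'ell': array([463. ,   2.7,  74.9, 132.7])}
[(1082.0, np.float64(321.0), np.float64(129.5), np.float64(39.0), np.float64(36.0)), (340.5, np.float64(279.3), np.float64(150.7), np.float64(30.9), np.float64(36.3)), (164.0, np.float64(362.0), np.float64(105.4), np.float64(43.8), np.float64(20.5)), (104.5, np.float64(281.0), np.float64(116.0), np.float64(11.4), np.float64(23.4)), (77.5, np.float64(325.1), np.float64(87.6), np.float64(21.0), np.float64(6.9)), (54.5, np.float64(351.0), np.float64(119.4), np.float64(14.5), np.float64(13.6)), (49.5, np.float64(309.9), np.float64(99.0), np.float64(13.3), np.float64(14.7)), (41.5, np.float64(350.6), np.float64(88.1), np.float64(6.5), np.float64(12.4))]
w3 {'rect': array([6.459e+02, 1.086e+02, 1.105e+02, 1.102e+02, 2.000e-01]), 'cen': array([645.9, 108.6,  84.5]), 'ell': array([645.9, 108.6, 110.2, 110.4])}
[(1079.5, np.float64(324.0), np.float64(137.0), np.float64(38.0), np.float64(36.0)), (331.0, np.float64(318.5), np.float64(77.5), np.float64(15.0), n
[... 184 characters left out ...]
(148.0, np.float64(354.5), np.float64(155.0), np.float64(14.0), np.float64(13.0)), (26.5, np.float64(328.8), np.float64(97.4), np.float64(11.3), np.float64(44.2))]
w4 {'rect': array([470.2, 243.5, 103.7, 103.6,  33.9]), 'cen': array([470.2, 243.5, -28.8]), 'ell': array([470.1, 243.8, 120.9, 121.4])}
[(1075.5, np.float64(319.5), np.float64(134.0), np.float64(38.0), np.float64(37.0)), (164.0, np.float64(349.0), np.float64(107.5), np.float64(15.0), np.float64(14.0)), (39.0, np.float64(290.0), np.float64(160.5), np.float64(13.0), np.float64(12.0))]
mat {'rect': array([ 644.8, -146.1,  120. ,  119.9,   18.4]), 'cen': array([ 644.8, -145.8,    4.1]), 'ell': array([ 644.9, -145.7,  139.6,  140. ])}
```

```bash
python3 - <<'E'
from h import *
c=viewer.calibration;Kt,Tt=np.array(c('top')['K']),np.array(c('top')['T']);Ks,Ts=np.array(c('scene')['K']),np.array(c('scene')['T'])
for n,f,u,t,s in [('round','w2',(321,129.5),(319,286),(366,265)),('square','w3',(324,137),(266.5,186),(246,234.5)),('oval','w4',(319.5,134),(191,280.5),(229,325.5))]:
    p,K,T=load(f);x,e=tri([ray(K,T,u),ray(Kt,Tt,t),ray(Ks,Ts,s)]);print(n,x.round(4),np.round(e,4),'wrist@56',onz(K,T,u,.056).round(4))
p,K,T=load('w2');a,b=onz(K,T,[(376,99),(258,160)],.008)[:,:2];print('oval holes',(a+b)/2,np.degrees(np.arctan2(*(a-b)[::-1])))
p,K,T=load('w3');q=onz(K,T,[(341,104.5),(292,119.5),(354.5,155)],.02)[:,:2];print('sq bolts',q.round(4),np.degrees(np.arctan2(*(q[0]-q[1])[::-1])),np.degrees(np.arctan2(*(q[0]-q[2])[::-1])),'cen',(q[1]+q[2])/2)
p,K,T=load('w4');q=onz(K,T,[(349,107.5),(290,160.5)],.02)[:,:2];print('ov bolts',q,np.degrees(np.arctan2(*(q[0]-q[1])[::-1])),q.mean(0))
E
```

```text
round [0.4669 0.0023 0.051 ] [0.0008 0.0008 0.0016] wrist@56 [[0.4676 0.0026 0.056 ]]
square [0.6538 0.1077 0.0523] [0.0011 0.0013 0.0003] wrist@56 [[0.6527 0.108  0.056 ]]
oval [0.4712 0.2409 0.0529] [0.001  0.0033 0.0032] wrist@56 [[0.4721 0.2404 0.056 ]]
oval holes [0.46304967 0.0028242 ] 26.258529579193915
sq bolts [[0.6674 0.1348]
 [0.6254 0.1225]
 [0.6802 0.0928]] 16.323182158013918 106.87974408154092 cen [0.6528021  0.10763876]
ov bolts [[0.49734445 0.26246793]
 [0.44582756 0.21796395]] 40.822808646628 [0.471586   0.24021594]
```

Call:
{"name": "arm_command", "arguments": {"series": [[[-45,-1,10],0],[[-90,-3,20],0],[[-135,-4,40],0],[[-163,-5,80],0],[[-163,-5,100],0]]}}

```text
time_s: 4.85
tool_pos: [0.465, -0.0016, 0.0977]
tool_rot: [-179.8, 0.1, 89.6]
force: [0.2, 0.8, -0.6]
grip_width: 0.0872
grasp_force: 0.0
```

Call:
{"name": "arm_command", "arguments": {"series": [[[0,0,0],0],[[0,0,0],0],[[0,0,0],0],[[0,0,0],0],[[0,0,0],0]]}}

```text
time_s: 5.35
tool_pos: [0.4676, 0.0044, 0.1016]
tool_rot: [179.9, 0.0, 90.2]
force: [-0.1, 0.1, 0.6]
grip_width: 0.087
grasp_force: 0.0
```

Call:
{"name": "arm_command", "arguments": {"series": [[[0,0,20],0],[[0,0,40],0],[[0,0,55],0],[[0,0,67],0],[[0,0,67],0]]}}

```text
time_s: 5.85
tool_pos: [0.4658, 0.0041, 0.0324]
tool_rot: [-179.9, -0.0, 90.1]
force: [0.5, 0.1, -0.3]
grip_width: 0.087
grasp_force: 0.0
```

Call:
{"name": "arm_command", "arguments": {"series": [[[0,0,0],0],[[0,0,0],0],[[0,0,0],0],[[0,0,0],0],[[0,0,0],0]], "grip": 1, "grip_force": 20}}

```text
time_s: 6.35
tool_pos: [0.4671, 0.0039, 0.0339]
tool_rot: [180.0, 0.0, 90.1]
force: [0.3, 0.5, -0.6]
grip_width: 0.0547
grasp_force: 0.0
```

Call:
{"name": "arm_command", "arguments": {"series": [[[0,0,0],0],[[0,0,0],0],[[0,0,0],0],[[0,0,0],0],[[0,0,0],0]]}}

```text
time_s: 6.85
tool_pos: [0.4671, 0.004, 0.0336]
tool_rot: [180.0, 0.0, 90.1]
force: [1.2, 0.2, 0.4]
grip_width: 0.0395
grasp_force: 20.0
```

Call:
{"name": "arm_command", "arguments": {"series": [[[0,0,-10],0],[[0,0,-30],0],[[0,0,-50],0],[[0,0,-70],0],[[0,0,-80],0]], "grip_force": 30}}

```text
time_s: 7.35
tool_pos: [0.4672, 0.0041, 0.1152]
tool_rot: [179.9, 0.0, 90.1]
force: [0.1, 0.0, -2.4]
grip_width: 0.0395
grasp_force: 30.0
```

Call:
{"name": "arm_command", "arguments": {"series": [[[-30,36,0],0],[[-60,72,0],0],[[-90,108,0],0],[[-120,144,0],0],[[-150,178,0],0]]}}

```text
time_s: 7.85
tool_pos: [0.6457, -0.147, 0.1125]
tool_rot: [-179.9, -0.0, 90.1]
force: [1.0, 0.5, -1.7]
grip_width: 0.0393
grasp_force: 30.0
```

Call:
{"name": "arm_command", "arguments": {"series": [[[0,0,15],0],[[0,0,35],0],[[0,0,55],0],[[0,0,65],0],[[0,0,70],0]]}}

```text
time_s: 8.35
tool_pos: [0.6437, -0.1454, 0.0417]
tool_rot: [-179.8, -0.0, 90.1]
force: [-0.5, -0.2, -3.2]
grip_width: 0.0392
grasp_force: 30.0
```

Call:
{"name": "arm_command", "arguments": {"series": [[[0,0,3],0],[[0,0,5],0],[[0,0,7],0],[[0,0,8],0],[[0,0,9],0]]}}

```text
time_s: 8.85
tool_pos: [0.6454, -0.1458, 0.035]
tool_rot: [180.0, 0.0, 90.1]
force: [0.4, -0.0, -3.1]
grip_width: 0.0393
grasp_force: 30.0
```

Call:
{"name": "arm_command", "arguments": {"series": [[[0,0,0.5],0],[[0,0,1],0],[[0,0,1.5],0],[[0,0,2],0],[[0,0,2],0]]}}

```text
time_s: 9.35
tool_pos: [0.6451, -0.1457, 0.0324]
tool_rot: [-180.0, 0.0, 90.1]
force: [0.4, -0.3, -3.0]
grip_width: 0.0388
grasp_force: 30.0
```

Call:
{"name": "arm_command", "arguments": {"series": [[[0,0,0.5],0],[[0,0,1],0],[[0,0,1.3],0],[[0,0,1.3],0],[[0,0,1.3],0]]}}

```text
time_s: 9.85
tool_pos: [0.6452, -0.1457, 0.0317]
tool_rot: [180.0, 0.0, 90.1]
force: [-1.0, 0.1, 1.8]
grip_width: 0.0394
grasp_force: 30.0
```

Call:
{"name": "arm_command", "arguments": {"series": [[[0,0,0],0],[[0,0,0],0],[[0,0,0],0],[[0,0,0],0],[[0,0,0],0]], "grip": -1}}

```text
time_s: 10.35
tool_pos: [0.6452, -0.1457, 0.0312]
tool_rot: [180.0, 0.0, 90.1]
force: [-0.1, -0.3, 0.3]
grip_width: 0.0713
grasp_force: 0.0
```

Call:
{"name": "arm_command", "arguments": {"series": [[[0,0,0],0],[[0,0,-20],0],[[0,0,-50],0],[[0,0,-80],0],[[0,0,-100],0]]}}

```text
time_s: 10.85
tool_pos: [0.6461, -0.1457, 0.1337]
tool_rot: [179.8, 0.0, 90.1]
force: [1.1, 0.4, -0.7]
grip_width: 0.0868
grasp_force: 0.0
```

Call:
{"name": "arm_command", "arguments": {"series": [[[43,-19,0],0],[[86,-38,0],0],[[129,-57,0],0],[[172,-76,0],0],[[215,-96,0],0]]}}

```text
time_s: 11.35
tool_pos: [0.5478, 0.0707, 0.1314]
tool_rot: [180.0, 0.0, 90.1]
force: [0.7, 0.4, 0.9]
grip_width: 0.087
grasp_force: 0.0
```

Call:
{"name": "arm_command", "arguments": {"series": [[[43,-19,0],0],[[86,-38,0],0],[[129,-57,0],0],[[171,-77.5,0],0],[[171,-77.5,0],0]]}}

```text
time_s: 11.85
tool_pos: [0.4667, 0.2477, 0.132]
tool_rot: [-180.0, -0.2, 90.8]
force: [0.4, 0.7, 0.3]
grip_width: 0.087
grasp_force: 0.0
```

Call:
{"name": "arm_command", "arguments": {"series": [[[0,0,15],0],[[0,0,35],0],[[0,0,35],0],[[0,0,35],0],[[0,0,35],0]]}}

```text
time_s: 12.35
tool_pos: [0.4717, 0.2394, 0.0966]
tool_rot: [180.0, -0.0, 90.0]
force: [-0.1, 0.4, 0.5]
grip_width: 0.0872
grasp_force: 0.0
```

Call:
{"name": "arm_command", "arguments": {"series": [[[1,0,20],0],[[1,0,40],0],[[1,0,55],0],[[1,0,63],0],[[1,0,63.5],0]]}}

```text
time_s: 12.85
tool_pos: [0.4705, 0.2406, 0.032]
tool_rot: [-179.9, 0.0, 90.1]
force: [0.2, 0.7, -0.2]
grip_width: 0.0874
grasp_force: 0.0
```

Call:
{"name": "arm_command", "arguments": {"series": [[[0,0,0],0],[[0,0,0],0],[[0,0,0],0],[[0,0,0],0],[[0,0,0],0]], "grip": 1, "grip_force": 30}}

```text
time_s: 13.35
tool_pos: [0.471, 0.241, 0.033]
tool_rot: [180.0, -0.0, 90.1]
force: [-0.2, -0.3, -0.1]
grip_width: 0.055
grasp_force: 0.0
```

Call:
{"name": "arm_command", "arguments": {"series": [[[0,0,0],0],[[0,0,0],0],[[0,0,0],0],[[0,0,0],0],[[0,0,0],0]]}}

```text
time_s: 13.85
tool_pos: [0.4712, 0.241, 0.0328]
tool_rot: [180.0, -0.0, 90.1]
force: [1.6, 0.7, 0.4]
grip_width: 0.0391
grasp_force: 30.0
```

Call:
{"name": "arm_command", "arguments": {"series": [[[0,0,-10],0],[[0,0,-30],0],[[0,0,-50],0],[[0,0,-70],0],[[0,0,-80],0]]}}

```text
time_s: 14.35
tool_pos: [0.4708, 0.2414, 0.1142]
tool_rot: [180.0, -0.0, 90.1]
force: [-0.2, 0.2, -4.0]
grip_width: 0.0394
grasp_force: 30.0
```

Call:
{"name": "arm_command", "arguments": {"series": [[[-47,-2,0],0.06],[[-95,-4,0],0.12],[[-142,-5,0],0.18],[[-190,-7,0],0.25],[[-237.5,-8,0],0.255]]}}

```text
time_s: 14.85
tool_pos: [0.462, 0.0017, 0.1124]
tool_rot: [-179.9, 0.0, 75.4]
force: [1.5, 0.4, -3.8]
grip_width: 0.039
grasp_force: 30.0
```

Call:
{"name": "arm_command", "arguments": {"series": [[[0,0,15],0],[[0,0,35],0],[[0,0,55],0],[[0,0,70],0],[[0,0,73],0]]}}

```text
time_s: 15.35
tool_pos: [0.4607, 0.0036, 0.0375]
tool_rot: [-179.7, 0.0, 75.5]
force: [-0.7, -0.1, -3.3]
grip_width: 0.0393
grasp_force: 30.0
```

Call:
{"name": "arm_command", "arguments": {"series": [[[0,0,1],0],[[0,0,2],0],[[0,0,3],0],[[0,0,4],0],[[0,0,4.5],0]]}}

```text
time_s: 15.85
tool_pos: [0.4636, 0.0034, 0.0355]
tool_rot: [180.0, 0.0, 75.5]
force: [-0.1, -0.2, -4.4]
grip_width: 0.0392
grasp_force: 30.0
```

Call:
{"name": "arm_command", "arguments": {"series": [[[0,0,0.6],0],[[0,0,1.2],0],[[0,0,1.8],0],[[0,0,2.4],0],[[0,0,2.6],0]]}}

```text
time_s: 16.35
tool_pos: [0.4633, 0.0034, 0.0328]
tool_rot: [-180.0, 0.0, 75.5]
force: [-0.6, -0.4, 0.4]
grip_width: 0.0394
grasp_force: 30.0
```

Call:
{"name": "arm_command", "arguments": {"series": [[[0,0,0],0],[[0,0,0],0],[[0,0,0],0],[[0,0,0],0],[[0,0,0],0]], "grip": -1}}

```text
time_s: 16.85
tool_pos: [0.4635, 0.0035, 0.0328]
tool_rot: [180.0, 0.0, 75.5]
force: [0.6, -0.7, -0.2]
grip_width: 0.0713
grasp_force: 0.0
```

Call:
{"name": "arm_command", "arguments": {"series": [[[0,0,-10],0],[[0,0,-40],0],[[0,0,-80],0],[[-40,0,-125],0],[[-76,0,-165],0]]}}

```text
time_s: 17.35
tool_pos: [0.4466, -0.0608, 0.1897]
tool_rot: [179.9, -0.0, 75.7]
force: [1.1, -0.2, -0.3]
grip_width: 0.0868
grasp_force: 0.0
```

Call:
{"name": "arm_command", "arguments": {"series": [[[0,0,0],0],[[0,0,0],0],[[0,0,0],0],[[0,0,0],0],[[0,0,0],0]]}}

```text
time_s: 17.85
tool_pos: [0.4461, -0.06, 0.1861]
tool_rot: [-179.9, -0.0, 75.6]
force: [-1.8, 0.4, 0.5]
grip_width: 0.087
grasp_force: 0.0
```

```bash
python3 - <<'E'
from h import *
p,d,K,T,o=shot('wrist','w5');print(o['tool_pos'].round(4),o['tool_rot'].round(2),o['time_s'])
u=proj(K,T,[.463,.0027,.008])[0];print(u);c=plate(p,u);print(outline(K,T,c,.008))
for b in bright(p,c)[:10]: print(np.round(b,1).tolist(),onz(K,T,b[1:3],.056 if b[0]>800 else .02).round(4)[0,:2])
cv2.imwrite('pics/w5c.png',cv2.resize(p[20:260,180:480],None,fx=2,fy=2))
E
```

```text
[ 0.4461 -0.06    0.1861] [-1.7987e+02 -1.0000e-02  7.5610e+01] 17.85
[320.32009542 145.52916207]
{'rect': array([463. ,   2.6, 130.3,  81.9,   2.4]), 'cen': array([462.9,   2.6,  26.2]), 'ell': array([462.9,   2.6,  74.7, 132.6])}
[1151.0, 320.0, 146.5, 39.0, 38.0] [0.4628 0.0032]
[281.0, 348.9, 98.0, 31.3, 19.9] [0.4949 0.0336]
[172.0, 321.1, 104.5, 16.0, 25.2] [0.4717 0.0344]
[170.5, 351.1, 117.8, 14.3, 15.7] [0.4932 0.0182]
[164.0, 372.0, 118.5, 16.0, 21.0] [0.5098 0.0134]
[151.0, 290.5, 172.0, 14.0, 13.0] [ 0.4328 -0.012 ]
[75.5, 283.0, 135.4, 12.7, 16.5] [0.4348 0.0187]
[70.0, 289.1, 194.9, 10.5, 11.9] [ 0.4263 -0.0308]
[61.0, 282.4, 148.9, 7.8, 22.2] [0.4313 0.0082]
[51.5, 358.1, 156.0, 9.5, 14.1] [ 0.492  -0.0133]
```

View pics/w5c.png

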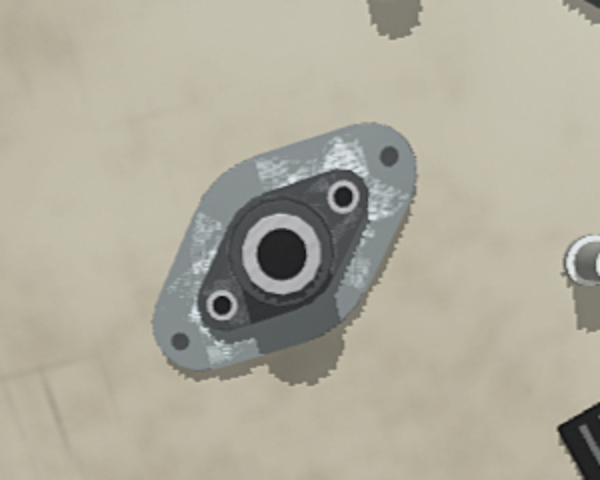

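The close view shows the oval unit centred on its plate. Bolts at (351,118) and (290,172) give 26.6° against the plate's 26.2°, and the offset is under 1 mm. Next is the square unit.

Call:
{"name": "arm_command", "arguments": {"series": [[[40,29,0],0],[[80,58,0],0],[[120,88,0],0],[[160,118,0],0],[[200,148,0],0]]}}

```text
time_s: 18.4
tool_pos: [0.6413, 0.097, 0.1863]
tool_rot: [-179.9, 0.0, 75.5]
force: [0.5, -0.1, 0.7]
grip_width: 0.0868
grasp_force: 0.0
```

Call:
{"name": "arm_command", "arguments": {"series": [[[14,10,20],0],[[14,10,50],0],[[14,10,80],0],[[14,10,85],0],[[14,10,85],0]]}}

```text
time_s: 18.9
tool_pos: [0.6523, 0.1066, 0.1008]
tool_rot: [-179.8, 0.1, 75.5]
force: [0.5, 0.3, 0.3]
grip_width: 0.0871
grasp_force: 0.0
```

```bash
python3 - <<'E'
from h import *
o=env.get_obs();T=Ttool(o);print(o['tool_pos'].round(4),o['tool_rot'].round(2),o['time_s'])
print('to go mm',((np.array([.6527,.1078,.033])-T[:3,3])@T[:3,:3]*1e3).round(1))
E
```

```text
[0.6523 0.1066 0.1008] [-1.7983e+02  5.0000e-02  7.5520e+01] 18.9
to go mm [ 1.3  0.3 67.8]
```

Call:
{"name": "arm_command", "arguments": {"series": [[[1,0,20],0],[[1,0,40],0],[[1,0,55],0],[[1,0,66],0],[[1,0,67.5],0]]}}

```text
time_s: 19.4
tool_pos: [0.653, 0.1073, 0.0339]
tool_rot: [-179.9, 0.0, 75.5]
force: [-0.8, 0.3, -0.4]
grip_width: 0.0872
grasp_force: 0.0
```

Call:
{"name": "arm_command", "arguments": {"series": [[[0,0,0],0],[[0,0,0],0],[[0,0,0],0],[[0,0,0],0],[[0,0,0],0]], "grip": 1}}

```text
time_s: 19.9
tool_pos: [0.6537, 0.1075, 0.0351]
tool_rot: [180.0, -0.0, 75.5]
force: [-0.3, 0.7, -0.2]
grip_width: 0.055
grasp_force: 0.0
```

Call:
{"name": "arm_command", "arguments": {"series": [[[0,0,0],0],[[0,0,0],0],[[0,0,0],0],[[0,0,0],0],[[0,0,0],0]]}}

```text
time_s: 20.4
tool_pos: [0.6534, 0.1076, 0.0347]
tool_rot: [-180.0, 0.0, 75.5]
force: [-0.5, 0.7, 1.3]
grip_width: 0.0392
grasp_force: 30.0
```

Call:
{"name": "arm_command", "arguments": {"series": [[[0,0,-10],0],[[0,0,-30],0],[[0,0,-50],0],[[0,0,-70],0],[[0,0,-80],0]]}}

```text
time_s: 20.9
tool_pos: [0.6541, 0.1078, 0.1166]
tool_rot: [179.9, -0.0, 75.5]
force: [0.9, 0.8, -2.5]
grip_width: 0.0393
grasp_force: 30.0
```

Call:
{"name": "arm_command", "arguments": {"series": [[[17,-42,0],-0.08],[[34,-84,0],-0.16],[[51,-127,0],-0.24],[[69,-169,0],-0.304],[[85.7,-211.4,0],-0.304]]}}

```text
time_s: 21.4
tool_pos: [0.4682, 0.2442, 0.1143]
tool_rot: [-180.0, 0.0, 93.0]
force: [-0.0, 1.6, -3.1]
grip_width: 0.0395
grasp_force: 30.0
```

Call:
{"name": "arm_command", "arguments": {"series": [[[0,0,10],0],[[0,0,30],0],[[0,0,50],0],[[0,0,68],0],[[0,0,72],0]]}}

```text
time_s: 21.9
tool_pos: [0.4684, 0.2422, 0.0404]
tool_rot: [-179.7, 0.1, 92.9]
force: [0.2, -0.1, -4.4]
grip_width: 0.0392
grasp_force: 30.0
```

Call:
{"name": "arm_command", "arguments": {"series": [[[0,0,1],0],[[0,0,2],0],[[0,0,3],0],[[0,0,3.5],0],[[0,0,3.5],0]]}}

```text
time_s: 22.4
tool_pos: [0.4705, 0.2435, 0.0396]
tool_rot: [180.0, 0.0, 92.9]
force: [0.5, -0.2, -3.3]
grip_width: 0.0395
grasp_force: 30.0
```

Call:
{"name": "arm_command", "arguments": {"series": [[[0,0,1],0],[[0,0,2],0],[[0,0,3],0],[[0,0,3.5],0],[[0,0,4],0]]}}

```text
time_s: 22.9
tool_pos: [0.4701, 0.2434, 0.035]
tool_rot: [-180.0, 0.0, 92.9]
force: [0.7, -1.0, -4.2]
grip_width: 0.0394
grasp_force: 30.0
```

Call:
{"name": "arm_command", "arguments": {"series": [[[0,0,0.3],0],[[0,0,0.6],0],[[0,0,0.9],0],[[0,0,1],0],[[0,0,1],0]]}}

```text
time_s: 23.4
tool_pos: [0.4702, 0.2435, 0.0347]
tool_rot: [180.0, 0.0, 92.9]
force: [-3.1, -1.6, 4.6]
grip_width: 0.0391
grasp_force: 30.0
```

Contact. I'll release, back off and check.

Call:
{"name": "arm_command", "arguments": {"series": [[[0,0,0],0],[[0,0,0],0],[[0,0,0],0],[[0,0,0],0],[[0,0,0],0]], "grip": -1}}

```text
time_s: 23.9
tool_pos: [0.4703, 0.2435, 0.0342]
tool_rot: [180.0, -0.0, 92.9]
force: [0.9, 0.0, -0.4]
grip_width: 0.0713
grasp_force: 0.0
```

Call:
{"name": "arm_command", "arguments": {"series": [[[0,0,-10],0],[[0,0,-40],0],[[0,0,-80],0],[[-40,0,-125],0],[[-76,0,-165],0]]}}

```text
time_s: 24.4
tool_pos: [0.4732, 0.1775, 0.191]
tool_rot: [179.9, -0.0, 93.1]
force: [1.8, -0.1, 0.1]
grip_width: 0.0866
grasp_force: 0.0
```

Call:
{"name": "arm_command", "arguments": {"series": [[[0,0,0],0],[[0,0,0],0],[[0,0,0],0],[[0,0,0],0],[[0,0,0],0]]}}

```text
time_s: 24.9
tool_pos: [0.4727, 0.1778, 0.1877]
tool_rot: [-179.9, -0.0, 93.0]
force: [0.3, -0.3, 0.4]
grip_width: 0.0873
grasp_force: 0.0
```

```bash
python3 - <<'E'
from h import *
p,d,K,T,o=shot('wrist','w6');print(o['tool_pos'].round(4),o['tool_rot'].round(2),o['time_s'])
u=proj(K,T,[.4702,.2435,.008])[0];print(u);c=plate(p,u);print(outline(K,T,c,.008))
for b in bright(p,c)[:8]: print(np.round(b,1).tolist(),onz(K,T,b[1:3],.056 if b[0]>800 else .02).round(4)[0,:2])
cv2.imwrite('pics/w6c.png',cv2.resize(p[20:260,180:480],None,fx=2,fy=2))
E
```

```text
[0.4727 0.1778 0.1877] [-1.7987e+02 -1.0000e-02  9.3040e+01] 24.9
[321.17004515 144.70211576]
{'rect': array([470.2, 243.6, 103.7, 103.7,  34. ]), 'cen': array([470.2, 243.6,  -7.5]), 'ell': array([470.1, 243.8, 120.9, 121.3])}
[1143.0, 320.5, 145.5, 38.2, 38.2] [0.4695 0.2439]
[175.5, 329.0, 107.5, 15.0, 14.0] [0.475  0.2738]
[162.0, 285.0, 136.0, 14.0, 14.0] [0.4394 0.2492]
[155.0, 355.5, 154.0, 14.0, 13.0] [0.4998 0.2377]
```

View pics/w6c.png

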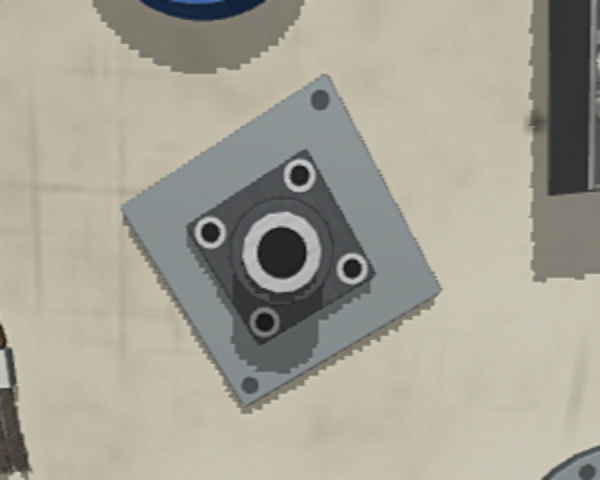

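The close view shows the square unit centred on its plate: 34.5° against 34.0°, within 1 mm. Now back to the round unit on the mat, viewing it first.

Call:
{"name": "arm_command", "arguments": {"series": [[[-43,16,0],0],[[-86,32,0],0],[[-129,48,0],0],[[-172,64,0],0],[[-215,80,0],0]]}}

```text
time_s: 25.45
tool_pos: [0.5649, -0.0349, 0.1882]
tool_rot: [-180.0, -0.0, 93.0]
force: [-0.1, 0.3, 0.6]
grip_width: 0.087
grasp_force: 0.0
```

Call:
{"name": "arm_command", "arguments": {"series": [[[-43,16,0],0],[[-86,32,0],0],[[-129,48,0],0],[[-172,68,0],0],[[-182,72,0],0]]}}

```text
time_s: 25.95
tool_pos: [0.6459, -0.2189, 0.1866]
tool_rot: [-179.9, 0.1, 92.5]
force: [-0.8, -0.4, -0.3]
grip_width: 0.0871
grasp_force: 0.0
```

Call:
{"name": "arm_command", "arguments": {"series": [[[0,0,0],0],[[0,0,0],0],[[0,0,0],0],[[0,0,0],0],[[0,0,0],0]]}}

```text
time_s: 26.45
tool_pos: [0.6456, -0.2105, 0.1893]
tool_rot: [180.0, 0.0, 93.0]
force: [-0.7, -0.4, 0.2]
grip_width: 0.0875
grasp_force: 0.0
```

```bash
python3 - <<'E'
from h import *
p,d,K,T,o=shot('wrist','w7');print(o['tool_pos'].round(4),o['tool_rot'].round(2),o['time_s'])
c=plate(p,proj(K,T,[.6448,-.146,.006])[0],'mat');print(outline(K,T,c,.006))
for b in bright(p,c,120)[:3]:
  g=onz(K,T,b[1:3],.054)[0];print(b,g.round(4),'togo',((np.array([g[0],g[1],.0317])-Ttool(o)[:3,3])@Ttool(o)[:3,:3]*1e3).round(1))
E
```

```text
[ 0.6456 -0.2105  0.1893] [1.7998e+02 2.0000e-02 9.3020e+01] 26.45
{'rect': array([ 644.3, -145.9,  119.9,  119.8,   18.4]), 'cen': array([ 644.6, -145.8,  -63.2]), 'ell': array([ 644.6, -145.6,  139.3,  140.5])}
(1157.5, np.float64(323.0), np.float64(148.5), np.float64(39.0), np.float64(38.0)) [ 0.6449 -0.1467  0.054 ] togo [ 63.8   2.6 157.6]
(217.5, np.float64(376.1), np.float64(127.1), np.float64(131.2), np.float64(3.4)) [ 0.6839 -0.1289  0.054 ] togo [ 79.5  42.5 157.6]
(212.0, np.float64(365.2), np.float64(130.3), np.float64(130.7), np.float64(3.0)) [ 0.6759 -0.1317  0.054 ] togo [ 77.2  34.3 157.6]
```

Call:
{"name": "arm_command", "arguments": {"series": [[[30,1,20],0],[[60,2.6,50],0],[[63.8,2.6,80],0],[[63.8,2.6,88],0],[[63.8,2.6,88],0]]}}

```text
time_s: 27.0
tool_pos: [0.6439, -0.1487, 0.0996]
tool_rot: [-179.8, 0.0, 92.9]
force: [-0.2, 0.8, 0.3]
grip_width: 0.0872
grasp_force: 0.0
```

Call:
{"name": "arm_command", "arguments": {"series": [[[0,0,20],0],[[0,0,40],0],[[0,0,55],0],[[0,0,67],0],[[0,0,69.5],0]]}}

```text
time_s: 27.5
tool_pos: [0.6444, -0.1486, 0.0304]
tool_rot: [-179.9, -0.0, 92.9]
force: [-0.3, -0.0, 0.2]
grip_width: 0.0872
grasp_force: 0.0
```

Call:
{"name": "arm_command", "arguments": {"series": [[[0,0,0],0],[[0,0,0],0],[[0,0,0],0],[[0,0,0],0],[[0,0,0],0]], "grip": 1}}

```text
time_s: 28.0
tool_pos: [0.6452, -0.148, 0.0317]
tool_rot: [180.0, 0.0, 92.9]
force: [-0.1, 0.5, -0.4]
grip_width: 0.0549
grasp_force: 0.0
```

Call:
{"name": "arm_command", "arguments": {"series": [[[0,0,0],0],[[0,0,0],0],[[0,0,0],0],[[0,0,0],0],[[0,0,0],0]]}}

```text
time_s: 28.5
tool_pos: [0.6451, -0.148, 0.0314]
tool_rot: [180.0, 0.0, 92.9]
force: [-0.4, -0.2, 0.4]
grip_width: 0.0393
grasp_force: 30.0
```

Call:
{"name": "arm_command", "arguments": {"series": [[[0,0,-10],0],[[0,0,-30],0],[[0,0,-50],0],[[0,0,-70],0],[[0,0,-80],0]]}}

```text
time_s: 29.0
tool_pos: [0.6456, -0.148, 0.1133]
tool_rot: [179.9, 0.0, 92.9]
force: [0.2, -0.4, -3.9]
grip_width: 0.0389
grasp_force: 30.0
```

Call:
{"name": "arm_command", "arguments": {"series": [[[45,2,0],0],[[92,5,0],0],[[140,8,0],0],[[188,10,0],0],[[236,13,0],0]]}}

```text
time_s: 29.5
tool_pos: [0.6451, 0.0899, 0.1108]
tool_rot: [-179.9, 0.0, 92.9]
force: [1.1, 0.3, -3.6]
grip_width: 0.0391
grasp_force: 30.0
```

Call:
{"name": "arm_command", "arguments": {"series": [[[12,0.7,0],0],[[18.9,0.7,10],0],[[18.9,0.7,35],0],[[18.9,0.7,60],0],[[18.9,0.7,71],0]]}}

```text
time_s: 30.0
tool_pos: [0.6435, 0.1041, 0.0363]
tool_rot: [-179.7, 0.1, 92.8]
force: [-0.9, -0.3, -4.7]
grip_width: 0.0392
grasp_force: 30.0
```

Call:
{"name": "arm_command", "arguments": {"series": [[[0,0,1],0],[[0,0,2],0],[[0,0,3],0],[[0,0,4],0],[[0,0,4],0]]}}

```text
time_s: 30.5
tool_pos: [0.6461, 0.1073, 0.037]
tool_rot: [179.9, 0.0, 92.9]
force: [-0.6, 0.7, -3.2]
grip_width: 0.0392
grasp_force: 30.0
```

Call:
{"name": "arm_command", "arguments": {"series": [[[0,0,1],0],[[0,0,2],0],[[0,0,2.5],0],[[0,0,3],0],[[0,0,3],0]]}}

```text
time_s: 31.0
tool_pos: [0.6457, 0.1073, 0.0334]
tool_rot: [-180.0, 0.0, 92.9]
force: [-0.2, -1.1, -1.8]
grip_width: 0.0388
grasp_force: 30.0
```

Call:
{"name": "arm_command", "arguments": {"series": [[[0,0,0.3],0],[[0,0,0.6],0],[[0,0,0.8],0],[[0,0,0.8],0],[[0,0,0.8],0]]}}

```text
time_s: 31.5
tool_pos: [0.6457, 0.1073, 0.0333]
tool_rot: [180.0, 0.0, 92.9]
force: [-3.8, -0.9, 5.9]
grip_width: 0.0391
grasp_force: 30.0
```

Call:
{"name": "arm_command", "arguments": {"series": [[[0,0,0],0],[[0,0,0],0],[[0,0,0],0],[[0,0,0],0],[[0,0,0],0]], "grip": -1}}

```text
time_s: 32.0
tool_pos: [0.6458, 0.1073, 0.0323]
tool_rot: [180.0, -0.0, 92.9]
force: [0.2, -0.2, 0.1]
grip_width: 0.071
grasp_force: 0.0
```

Call:
{"name": "arm_command", "arguments": {"series": [[[0,0,-10],0],[[0,0,-40],0],[[0,0,-80],0],[[-40,0,-125],0],[[-76,0,-165],0]]}}

```text
time_s: 32.5
tool_pos: [0.649, 0.0419, 0.1896]
tool_rot: [179.9, -0.0, 93.1]
force: [1.2, -1.3, 0.5]
grip_width: 0.0866
grasp_force: 0.0
```

Call:
{"name": "arm_command", "arguments": {"series": [[[0,0,0],0],[[0,0,0],0],[[0,0,0],0],[[0,0,0],0],[[0,0,0],0]]}}

```text
time_s: 33.0
tool_pos: [0.6483, 0.0421, 0.1857]
tool_rot: [-179.9, -0.0, 93.0]
force: [1.1, 0.2, -0.4]
grip_width: 0.0871
grasp_force: 0.0
```

```bash
python3 - <<'E'
from h import *
p,d,K,T,o=shot('wrist','w8');print(o['tool_pos'].round(4),o['tool_rot'].round(2),o['time_s'],o['grip_width'])
c=plate(p,proj(K,T,[.6459,.1086,.008])[0]);print(outline(K,T,c,.008))
b=bright(p,c)[0];print(b,onz(K,T,b[1:3],.056).round(4))
cv2.imwrite('pics/w8.png',p)
E
```

```text
[0.6483 0.0421 0.1857] [-1.7987e+02 -3.0000e-02  9.3040e+01] 33.0 0.08709413781073758
{'rect': array([645.6, 108.9, 110.4, 110.3,   3.1]), 'cen': array([645.8, 108.6,  81.3]), 'ell': array([645.8, 108.6, 110.2, 110.4])}
(1169.0, np.float64(320.0), np.float64(145.5), np.float64(39.0), np.float64(38.0)) [[0.6447 0.1083 0.056 ]]
```

View pics/w8.png

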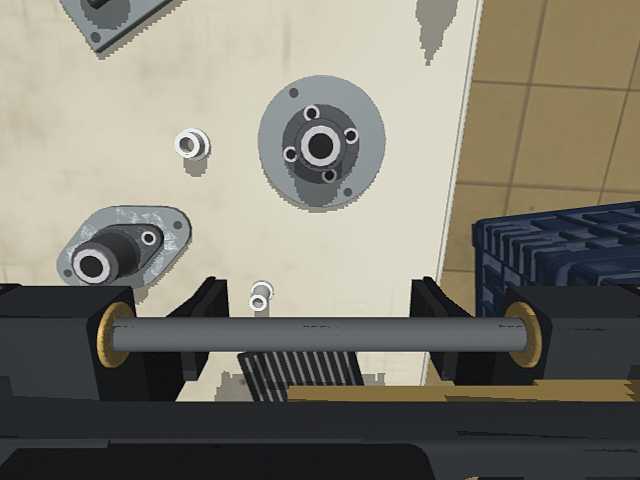

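The view shows the round unit upright on the round plate, ring at (320,145), about 1 mm off centre. The oval unit is on its plate, both bushings are standing at (190,144) and (260,296), and the mat is empty. The gripper is clear, so I'll hand in.

```bash
python3 -c "
from cell import env
print(env.sign_off())"
```

```text
the job is handed in; nothing more can be done
None
```

The job is handed in: all three units stand upright on their matching plates, within about 1 mm of centre and 0.5° of line by the wrist camera; the round one was parked on the mat first, the bushings were not touched, and it took 33 s.

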